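# Kit a degreased bolt with self-closing tweezers

### The arm

A 6-joint arm with a two-finger parallel gripper is mounted at the origin on a cart in front of the work surface, level with it; the furniture and walls round the work are solid. World frame = base frame: x ahead of the robot, y to its left, z up, the work surface at z = 0. Lengths are in m, angles in rad, forces in N, time in s.
With the tool pointing down it reaches from about 0.3 to 0.95 m from the base axis. Payload 3.1 kg.
Tool frame: the origin (TCP) lies at the very end of the fingers, on their centre line; the grasp point (between the pads) lies hold_point_z behind it (hold_point_z is the distance from the TCP to the grasp point, in m); z points along the fingers, y is the line along which they close (so a half turn about z gives the same grasp; the last joint's range is limited). The gripper opens to 85 mm and grips with 20 to 120 N. Pads are 22 mm wide; open, the fingers measure 114 mm over their backs; the gripper's body (76 mm by 85 mm) begins 54 mm behind the grasp point. The pads swing forward as they close: fully open they stand 13 mm farther back than shut.
Start: joints at [1.219, 0.308, 1.634, -0, 1.2, -0.07], TCP at [0.174, 0.6, 0.204] pointing down, gripper open.
Joint ranges: [-3.06, 3.06], [-0.79, 1.96], [0.05, 2.63], [-1.19, 4.34], [0.05, 2.64], [-2.94, 2.94]. Speed limits (rad/s): [2.79, 2.79, 3.14, 3.14, 3.14, 3.14].

### API

Orientations are given as [roll, pitch, yaw] about the fixed x, y, z axes, in that order (R = Rz(yaw) Ry(pitch) Rx(roll)).
In Python, from rig import * gives the robot as it stands.
- The arm moves only by the tool servo_tool, never from a script. Its arguments are lists of equal length, an entry for each row: "dp": the shift along the tool's x, y, z in m, a list of three; "rot": the turn, a rotation vector about the tool's x, y, z in degrees, a list of three; "hand": the opening, from 0 (shut) to 1 (fully open). A call has 1 to 10 rows; each row is the pose to reach, as a shift and turn from the pose commanded when the call began, along the tool's axes at that moment; what a row does not reach only later rows make up. A row lasts 1/12 s, in which the tool goes at most 41.7 mm and 7.16 degrees, less where a joint would pass 70% of its speed; a pose out of reach is approached as far as the arm can. A call with a gripper value outside its range is refused whole. The fingers move at their own pace and stop on an object; "newtons" is the grip in N (left out, the last holds). Time passes only in rows, so rows that repeat a pose let the fingers close. It gives the time, the measured TCP pose, the force, the opening and the grip force at its end, in the units of the state.
- read_state(): the state, without advancing time (a new reading comes with each control period).
- camera(name): name is "scene" or "side" or "wrist"; returns the picture (420x560x3 uint8, red, green, blue); there is no depth.
- calibration(name): a dict with "fx", "fy", "cx", "cy" (pixels), "dist" ([k1, k2, p1, p2, k3] as OpenCV has them; the pictures are not rectified), "rvec" (rotation vector, rad) and "tvec" (3), from world to camera coordinates, as OpenCV has them. Camera axes: x right, y down, z forward; pixel columns grow to the right and rows downward; lengths in m; the calibration is good to about 2 mm. A picture is of the moment at which its call begins: read the wrist's pose just before it. calibration takes no time and is no camera call; for the wrist camera it gives the pose at the moment of the call.
- hand_in(): hands the job in; it is judged then, once.
Trained networks look in the newest picture that a camera, given by its name, has taken for a name from the list of things; names that differ only in an ending like _2 or _b are one class to them, and where a whole thing is asked for, a point or a joint stands for the part that bears it (a point fixed in the world has none). Each returns a list of dicts, best first, with "conf" (0 to 1); they miss things now and then, are a little off and sometimes report something else, mostly with a low value. They report only what shows in the picture. A call takes as long as a camera call.
- boxes_of(camera, thing): "xyz" ([x, y, z] in m, in the coordinates of the camera as it stood for that picture, good to about 4 mm: the middle of the surface that is visible of it).
- tip_of(camera, thing): "xyz" ([x, y, z] in m, in the coordinates of the camera as it stood for that picture, good to about 4 mm: a listed point, or the origin of a listed thing).
The state is a dict: "clock": time; "joints": joint angles; "dq": joint speeds; "joint_efforts": joint torques, N m; "tcp_pos": TCP position; "orientation": TCP orientation; "contact_force": force on the tool from outside, world axes, zero at the start; "torque": the same for the moment, N m; "opening": opening from 0.0 (shut) to 1.0 (fully open); "grip_force": force on a finger pad.
Only numpy, scipy, OpenCV 4.12 (cv2) and the standard library are available. Lean on these libraries where they do the work, as an engineer would, in place of code of your own. Each camera call takes 0.05 s, during which the arm holds its last target. There are 200 camera calls.

### The job

The parts on the drying rack are degreased and must not be touched by the gripper. Squeeze the self-closing tweezers off the blade of their rest, clip them over the shank of the hex bolt on the rack, and with them carry the bolt over and lower it to the floor of the round steel dish before letting go of it, leaving the other two parts on the rack. Then clip the tweezers back on the blade of the rest, upright, and let go.

Things in the scene. Friction and masses are not known exactly. Their poses are not given: they have to be found in the camera images.
- tweezers: self-closing (cross-action) steel tweezers, 57 g, 116 mm tall, standing tips down, clipped on the blade of their rest at the start. Origin between the jaw tips; z up along the tweezers to the hinge block, y the line across which the pads are squeezed and the jaws open. Jaw faces upright, 12 mm wide (x), 16 mm high from the tips up; each jaw 4 mm thick
- tweezers_pads (a point): middle between the two black finger pads, 82 mm above the jaw tips, 34 mm below the top of the tweezers; axes as tweezers. Pads 18 mm wide (x), 26 mm high, 45 mm apart over their outsides with the jaws on the 6 mm blade. Squeezed together they open the jaws: pads 1 mm closer = jaws about 3.5 mm wider; at their stop about 39 mm outside, jaws 26 mm apart
- tweezers_l (a joint): opening angle of one tweezer arm (rad); the other follows. -0.03 = jaws shut on nothing, 0 = jaws 6 mm apart (on the blade), 0.10 = fully open at the stop, 26 mm. The jaws start to open at about 15 N on the pads and are fully open at 19 N (20 to 30 N is safe); under 10 N they stay shut, so a light pinch of 4 to 8 N carries the tweezers while they grip
- rest_blade_top (a point): middle of the top edge of the upright aluminium blade of the tweezer rest, 32 mm above the table. Blade 34 mm wide (x), 6 mm thick (y), 20 mm tall on a dark steel foot 80 x 60 x 12 mm. Stored, the jaws hold the blade's two flat sides, tips on the foot, 20 mm below this point. Fixed, but elsewhere at each start
- rest: the same tweezer rest; origin at the middle of the foot's underside, on the table, x along the width of the blade, y through its thickness
- rack: aluminium drying rack, fixed but elsewhere at each start; base 56 (x) x 136 (y) x 6 mm, origin under its middle. Two rails along y, 25 mm clear between them, tops 24 mm above the table, carry three parts lying across them along x, in lanes 45 mm apart (y -45, 0, +45 mm); fins 8 mm high on the rails part the lanes. The jaws can go down between the rails on either side of a part
- bolt_mid (a point): steel hex bolt lying across the rack's rails in any one of the three lanes; 50 mm long, shank 8 mm thick, head 15 mm across at the +y end. This point is half-way along the bolt, in the shank, at half its height; y along the bolt, x across it. Mass about 34 g. Only the tweezers may touch it
- union_mid (a point): black round straight tube union on the rack, 44 mm long, 16 mm thick; point at its centre. Stays there
- silencer_mid (a point): bronze-coloured tapered silencer with a threaded end on the rack, 41 mm long, 16 mm thick; point at its centre. Stays there
- dish: round stainless dish, 111 mm across the rim, 24 mm high, flat floor 80 mm across and 2 mm thick; origin at the middle of its underside. Fixed, but elsewhere at each start

How it is judged:
On the way, in this order (a step that is already met when the one before it is completed fails the run):
1. the bolt is lifted clear of the rack in the jaws of the tweezers (height (world z) of bolt_mid above 0.06 m and contact force between tweezers and bolt above 0.5 N), for 0.2 s.
2. the bolt is low over the floor of the dish, still in the jaws (horizontal distance between bolt_mid and dish below 0.035 m and z of bolt_mid in the frame of dish below 0.027 m and contact force between tweezers and bolt above 0.5 N), for 0.1 s.
At the end, for the whole second after the job is handed in: Bolt at rest on the dish floor (middle within 45 mm of centre, under 22 mm above its underside). Tweezers at rest, gripping the blade (arm angle -0.015 to 0.02), upright within 0.2 rad, pads within 22 mm sideways and 56 to 72 mm above the blade top. Union and silencer still on the rack (horizontal distance between bolt_mid and dish below 0.045 m and z of bolt_mid in the frame of dish below 0.022 m and linear speed of each of bolt, tweezers below 0.02 m/s and contact force between tweezers and rest above 1 N and value of joint tweezers_l between -0.015 and 0.02 rad and horizontal distance between tweezers_pads and rest_blade_top below 0.022 m and z of tweezers_pads in the frame of rest_blade_top between 0.056 and 0.072 m and angle between tweezers_pads's own z axis and vertical below 0.2 rad and height (world z) of each of union_mid, silencer_mid above 0.02 m); the robot touches nothing.
It fails at once if the gripper or arm touches the bolt, the union or the silencer (contact force between any of the arm, the fingers and bolt above 0.3 N or contact force between any of the arm, the fingers and union above 0.3 N or contact force between any of the arm, the fingers and silencer above 0.3 N).
It fails at once if the union or the silencer is pushed more than 25 mm from its place (distance of any of union_mid, silencer_mid from where it was at the start of the episode above 0.025 m).
It also fails if it takes over 54 s, if anything falls off the work surface, if the arm or the gripper's body presses on something with over 40 N, if the wrist force passes 120 N, or if a joint passes its speed limit or range.

## Working session

There is one attempt and no reset: what is moved stays moved. The work goes in short steps, Python scripts to look and compute and a tool call to move; the robot and the scene stay as the last step left them, time stands still between calls to the robot, and variables do not carry over. Pictures are saved under pics/ and viewed, at most 12 in all, crops included, and the job is handed in when it is done.

Besides the shell and the picture viewer there is one more tool, called after ">>>" by a JSON object that holds its "method" and its "body", one argument or row to a line. servo_tool: Moves the arm, as the interface text tells. Its arguments: {"type":"object","properties":{"dp":{"type":"array"},"rot":{"type":"array"},"hand":{"type":"array"},"newtons":{"type":"number"}},"required":["dp","rot","hand"]}

```bash
ls; mkdir -p pics
cat > h.py <<'E'
from rig import *
import numpy as np, cv2
from scipy.spatial.transform import Rotation as R
def w(name,p):
    c=calibration(name); M=cv2.Rodrigues(np.array(c["rvec"],float))[0]
    return M.T@(np.array(p)-np.array(c["tvec"],float).ravel())
def save(name,f):
    im=camera(name); cv2.imwrite(f,im[:,:,::-1]); return im
def px(name,P):
    c=calibration(name); K=np.array([[c["fx"],0,c["cx"]],[0,c["fy"],c["cy"]],[0,0,1]])
    return cv2.projectPoints(np.array(P,float).reshape(-1,3),np.array(c["rvec"],float),np.array(c["tvec"],float),K,np.array(c["dist"],float))[0].reshape(-1,2)
def ray_z(name,uv,z):
    c=calibration(name); K=np.array([[c["fx"],0,c["cx"]],[0,c["fy"],c["cy"]],[0,0,1]])
    n=cv2.undistortPoints(np.array(uv,float).reshape(-1,1,2),K,np.array(c["dist"],float)).reshape(-1,2)
    M=cv2.Rodrigues(np.array(c["rvec"],float))[0]; o=-M.T@np.array(c["tvec"],float).ravel()
    d=np.c_[n,np.ones(len(n))]@M
    return o+d*((z-o[2])/d[:,2])[:,None]
E
python3 - <<'E'
from h import *
s=read_state(); print(s)
for n in("scene","side","wrist"):
    im=save(n,f"pics/{n}0.png")
    for t in("tweezers","tweezers_pads","rest_blade_top","rest","rack","bolt_mid","union_mid","silencer_mid","dish"):
        print(n,t,[(round(d["conf"],2),w(n,d["xyz"]).round(3).tolist()) for d in tip_of(n,t)[:2]])
a=cv2.imread("pics/scene0.png");b=cv2.imread("pics/side0.png")
E
```

```text
pics
{'clock': 0.0, 'joints': array([ 1.21928299e+00,  3.08989513e-01,  1.63521188e+00, -3.64054280e-06,
        1.19971665e+00, -6.97206102e-02]), 'dq': array([-0.00031122,  0.00075879,  0.0010325 , -0.00019581,  0.00045968,
        0.00054275]), 'joint_efforts': array([ 1.54810445e-03, -4.15252984e+01, -2.76667356e+01,  1.58326729e-04,
        1.03018375e-02,  3.73457553e-06]), 'tcp_pos': array([0.17352735, 0.599489  , 0.20294475]), 'orientation': array([-3.13927268e+00, -1.58614576e-04,  2.85980106e+00]), 'contact_force': array([-0.26673234, -0.3991872 ,  0.6911142 ]), 'torque': array([ 0.05247794,  0.00476412, -0.0108593 ]), 'grip_force': 0.0, 'opening': 1.0036157838665665}
scene tweezers [(0.54, [0.492, -0.246, 0.015])]
scene tweezers_pads [(0.89, [0.493, -0.243, 0.095])]
scene rest_blade_top [(0.77, [0.5, -0.248, 0.031])]
scene rest [(0.71, [0.498, -0.242, -0.003])]
scene rack [(0.84, [0.679, -0.107, -0.002]), (0.63, [0.497, -0.247, 0.033])]
scene bolt_mid [(0.54, [0.683, -0.061, 0.029])]
scene union_mid [(0.68, [0.675, -0.108, 0.029]), (0.6, [0.673, -0.155, 0.033])]
scene silencer_mid [(0.45, [0.682, -0.06, 0.024]), (0.39, [0.679, -0.108, 0.028])]
scene dish [(0.6, [0.475, 0.054, -0.007])]
side tweezers [(0.87, [0.49, -0.243, 0.012])]
side tweezers_pads [(0.7, [0.491, -0.243, 0.09]), (0.56, [0.495, -0.24, 0.011])]
side rest_blade_top [(0.68, [0.494, -0.243, 0.034])]
side rest [(0.97, [0.496, -0.242, -0.004])]
side rack [(0.85, [0.676, -0.106, 0.003])]
side bolt_mid [(0.39, [0.679, -0.06, 0.029])]
side union_mid [(0.55, [0.673, -0.151, 0.035]), (0.37, [0.675, -0.106, 0.024])]
side silencer_mid [(0.68, [0.676, -0.105, 0.023])]
side dish [(0.66, [0.475, 0.056, 0.004])]
wrist tweezers []
wrist tweezers_pads []
wrist rest_blade_top []
wrist rest []
wrist rack []
wrist bolt_mid []
wrist union_mid []
wrist silencer_mid []
wrist dish []
```

View pics/scene0.png

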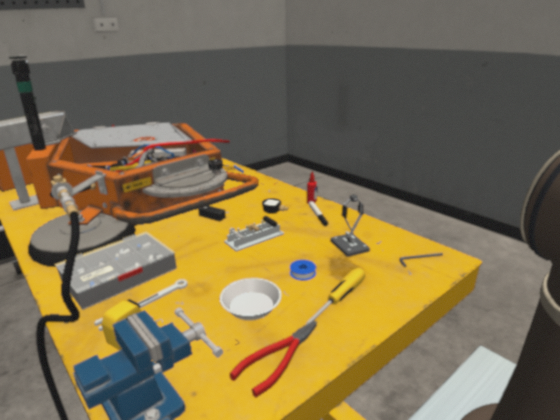

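View pics/side0.png

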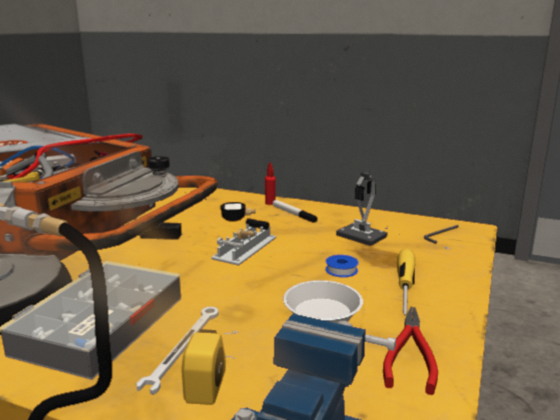

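```bash
cat >> h.py <<'E'
def go(pos,yaw,rp=(np.pi,0)):
    s=read_state(); A=R.from_euler('xyz',s["orientation"]); B=R.from_euler('xyz',[rp[0],rp[1],yaw])
    dp=A.inv().apply(np.array(pos)-s["tcp_pos"]); rv=(A.inv()*B).as_rotvec(degrees=True)
    print("t",round(s["clock"],2),"dp",dp.round(4).tolist(),"rot",rv.round(2).tolist())
E
python3 - <<'E'
from h import *
s=read_state(); c=calibration("wrist"); M=cv2.Rodrigues(np.array(c["rvec"],float))[0]; o=-M.T@np.array(c["tvec"],float).ravel()
A=R.from_euler('xyz',s["orientation"])
print(c["fx"],c["cx"],c["cy"],"cam in tool",A.inv().apply(o-s["tcp_pos"]).round(3),"\n",(A.as_matrix().T@M.T).round(3))
import rig; print([n for n in dir(rig) if not n.startswith('_')], s["clock"]); print(getattr(rig,'hold_point_z',None))
print("rest",ray_z("scene",[(332,241),(368,246),(345,255),(357,235)],0.012).round(3).tolist())
print("rest side",ray_z("side",[(336,233),(362,225),(387,233),(363,244)],0.012).round(3).tolist())
go((0.52,-0.17,0.40),np.pi-0.0); go((0.35,0.3,0.4),np.pi)
E
```

```text
325.83084751311026 275.69389658205864 211.53381073813475 cam in tool [ 0.07  -0.001 -0.17 ] 
 [[ 0.    -0.962 -0.275]
 [ 1.     0.    -0.001]
 [ 0.001 -0.275  0.962]]
['IKError', 'boxes_of', 'calibration', 'camera', 'hand_in', 'hold_point_z', 'read_state', 'tip_of'] 1.5
0.0187
rest [[0.527, -0.219, 0.012], [0.457, -0.261, 0.012], [0.466, -0.194, 0.012], [0.507, -0.283, 0.012]]
rest side [[0.536, -0.212, 0.012], [0.502, -0.272, 0.012], [0.448, -0.25, 0.012], [0.476, -0.181, 0.012]]
t 1.5 dp [-0.5467, -0.6437, -0.1958] rot [-0.0, -0.0, -16.14]
t 1.5 dp [-0.2527, -0.2395, -0.1958] rot [-0.0, -0.0, -16.14]
```

>>> {"method": "servo_tool", "body": {
  "dp": [
    [0,0,-0.04],
    [-0.03,-0.03,-0.07],
    [-0.06,-0.06,-0.1],
    [-0.085,-0.09,-0.12],
    [-0.11,-0.12,-0.13],
    [-0.135,-0.15,-0.13],
    [-0.16,-0.18,-0.13],
    [-0.185,-0.21,-0.13],
    [-0.21,-0.24,-0.13],
    [-0.235,-0.27,-0.13]
  ],
  "rot": [
    [0,0,-1.6],
    [0,0,-3.2],
    [0,0,-4.8],
    [0,0,-6.4],
    [0,0,-8],
    [0,0,-9.6],
    [0,0,-11.2],
    [0,0,-12.8],
    [0,0,-14.4],
    [0,0,-16.1]
  ],
  "hand": [1,1,1,1,1,1,1,1,1,1]
}}

```text
clock: 2.33
tcp_pos: [0.3221, 0.2801, 0.3346]
orientation: [3.141, 0.001, -3.14]
contact_force: [1.0, -0.3, -0.2]
opening: 1.003
grip_force: 0.0
```

Run:
```python
from h import *
print(read_state()["tcp_pos"]);go((0.52,-0.17,0.30),np.pi)
```

```text
[0.32208398 0.28008453 0.33463183]
t 2.33 dp [-0.1972, -0.4504, 0.0346] rot [0.04, 0.07, 0.08]
```

>>> {"method": "servo_tool", "body": {
  "dp": [
    [-0.02,-0.035,0],
    [-0.03,-0.07,0],
    [-0.045,-0.11,0],
    [-0.06,-0.15,0],
    [-0.08,-0.185,0],
    [-0.1,-0.22,0],
    [-0.115,-0.26,0.01],
    [-0.13,-0.3,0.015],
    [-0.15,-0.335,0.02],
    [-0.165,-0.37,0.025]
  ],
  "rot": [
    [0,0,0],
    [0,0,0],
    [0,0,0],
    [0,0,0],
    [0,0,0],
    [0,0,0],
    [0,0,0],
    [0,0,0],
    [0,0,0],
    [0,0,0]
  ],
  "hand": [1,1,1,1,1,1,1,1,1,1]
}}

```text
clock: 3.17
tcp_pos: [0.4872, -0.0905, 0.3093]
orientation: [3.142, 0.001, 3.14]
contact_force: [1.0, 0.6, -0.2]
opening: 0.999
grip_force: 0.0
```

>>> {"method": "servo_tool", "body": {
  "dp": [
    [-0.015,-0.035,0.01],
    [-0.03,-0.06,0.01],
    [-0.03,-0.07,0.01],
    [-0.03,-0.07,0.01]
  ],
  "rot": [
    [0,0,0],
    [0,0,0],
    [0,0,0],
    [0,0,0]
  ],
  "hand": [1,1,1,1]
}}

```text
clock: 3.5
tcp_pos: [0.5164, -0.1606, 0.2987]
orientation: [-3.141, -0.001, 3.138]
contact_force: [-0.2, -0.7, -0.7]
opening: 1.0
grip_force: 0.0
```

Run:
```python
from h import *
s=read_state();print(s["clock"],s["tcp_pos"])
n="wrist"; save(n,"pics/w1.png")
for t in("tweezers_pads","rest_blade_top","rest","rack","bolt_mid","union_mid","silencer_mid","dish"):
    print(t,[(round(d["conf"],2),w(n,d["xyz"]).round(3).tolist()) for d in tip_of(n,t)[:2]])
```

```text
3.5 [ 0.51639795 -0.16057199  0.29865482]
tweezers_pads [(0.57, [0.493, -0.238, 0.093])]
rest_blade_top [(0.81, [0.495, -0.241, 0.032])]
rest [(0.56, [0.497, -0.242, -0.005])]
rack [(0.79, [0.677, -0.099, 0.002]), (0.6, [0.671, -0.147, 0.031])]
bolt_mid [(0.65, [0.68, -0.056, 0.027])]
union_mid [(0.52, [0.676, -0.143, 0.035])]
silencer_mid [(0.44, [0.676, -0.105, 0.03])]
dish [(0.64, [0.476, 0.053, 0.003])]
```

View pics/w1.png

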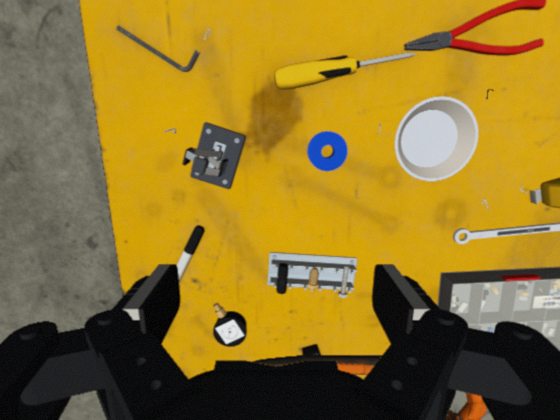

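Run:
```python
import cv2,numpy as np
a=cv2.imread("pics/w1.png")
f=lambda x0,y0:cv2.resize(a[y0:y0+100,x0:x0+100],(400,400),interpolation=cv2.INTER_CUBIC)
cv2.imwrite("pics/z1.png",np.hstack([f(165,105),f(262,235)]))
```

```text
(no output)
```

View pics/z1.png

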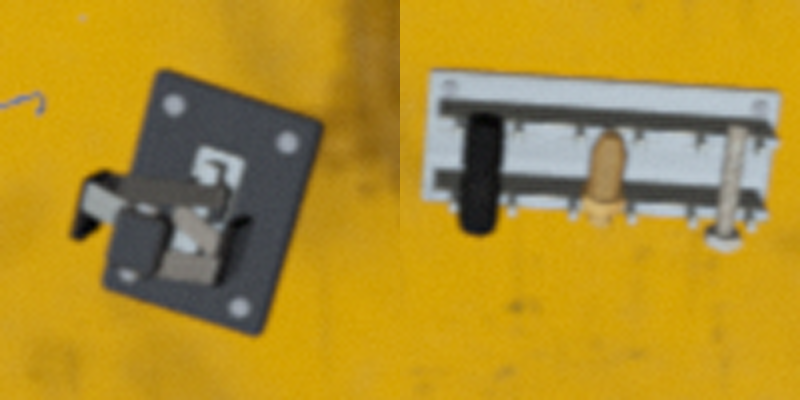

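Run:
```python
from h import *
n="wrist"
f=np.array([(160,70),(323,122),(260,335),(105,287)])/4+(165,105)
P=ray_z(n,f,0.012)[:,:2]
print("foot",P.round(4).tolist(),P.mean(0), [np.linalg.norm(P[i]-P[i-1]).round(4) for i in range(4)])
for a,b in((0,3),(1,2)): d=P[b]-P[a]; print("ang",np.degrees(np.arctan2(d[1],d[0])))
for a,b in((0,1),(3,2)): d=P[b]-P[a]; print("ang-90",np.degrees(np.arctan2(d[1],d[0]))-90)
g=(np.array([(432,68),(779,92),(768,213),(423,200)])-(400,0))/4+(262,235)
Q=ray_z(n,g,0.006)[:,:2]
print("rack",Q.round(4).tolist(),Q.mean(0),[np.linalg.norm(Q[i]-Q[i-1]).round(4) for i in range(4)])
d=Q[1]-Q[0];print(np.degrees(np.arctan2(d[1],d[0])))
b=(np.array([(737,125),(723,245)])-(400,0))/4+(262,235)
B=ray_z(n,b,0.028);print(B.round(4),B.mean(0),np.linalg.norm(B[1]-B[0])); d=B[1]-B[0];print(np.degrees(np.arctan2(d[1],d[0])))
s=(np.array([(240,148),(197,245)]))/4+(165,105)
print("blade top ends?",ray_z(n,np.array([(222,150)])/4+(165,105),0.032))
```

```text
foot [[0.4516, -0.2541], [0.4687, -0.1993], [0.5432, -0.2237], [0.5258, -0.278]] [ 0.49733353 -0.23879517] [np.float64(0.078), np.float64(0.0575), np.float64(0.0783), np.float64(0.057)]
ang -17.82497753630076
ang -18.14750596541212
ang-90 -17.36935462288794
ang-90 -17.6733097661959
rack [[0.6434, -0.1669], [0.6532, -0.0331], [0.7053, -0.0338], [0.6997, -0.1707]] [ 0.67539016 -0.10113129] [np.float64(0.0565), np.float64(0.1342), np.float64(0.0521), np.float64(0.137)]
85.79621777827111
[[ 0.6566 -0.0536  0.028 ]
 [ 0.7066 -0.0559  0.028 ]] [ 0.68161886 -0.0547909   0.028     ] 0.04999777714599625
-2.6497726777550397
blade top ends? [[ 0.47676892 -0.23099862  0.032     ]]
```

Run:
```python
from h import *
go((0.4945,-0.241,0.17),np.radians(162.2))
```

```text
t 3.95 dp [0.022, -0.0836, 0.1296] rot [-0.0, 0.04, 17.83]
```

>>> {"method": "servo_tool", "body": {
  "dp": [
    [0.005,-0.021,0.032],
    [0.011,-0.042,0.065],
    [0.017,-0.063,0.098],
    [0.022,-0.084,0.13],
    [0.022,-0.084,0.13],
    [0.022,-0.084,0.13]
  ],
  "rot": [
    [0,0,4.5],
    [0,0,9],
    [0,0,13.5],
    [0,0,17.8],
    [0,0,17.8],
    [0,0,17.8]
  ],
  "hand": [1,1,1,1,1,1]
}}

```text
clock: 4.45
tcp_pos: [0.4925, -0.2416, 0.167]
orientation: [3.14, -0.005, 2.829]
contact_force: [-0.0, 0.4, 1.0]
opening: 1.001
grip_force: 0.0
```

Run:
```python
from h import *
s=read_state();print(s["clock"],s["tcp_pos"],s["orientation"])
n="wrist"; save(n,"pics/w2.png")
A=R.from_euler('xyz',s["orientation"])
for t in("tweezers_pads","rest_blade_top","rest","tweezers"):
    for d in tip_of(n,t)[:1]:
        p=w(n,d["xyz"]); print(t,d["conf"],p.round(4),"tool",A.inv().apply(p-s["tcp_pos"]).round(4))
```

```text
4.45 [ 0.49247015 -0.24163776  0.1669935 ] [ 3.14005095 -0.00507477  2.82938542]
tweezers_pads 0.94 [ 0.4956 -0.2446  0.0965] tool [-0.0042 -0.002   0.0704]
rest_blade_top 0.73 [ 0.5011 -0.2441  0.0364] tool [-9.600e-03  1.000e-04  1.305e-01]
rest 0.62 [ 0.502  -0.248   0.0028] tool [-0.0119 -0.0034  0.1641]
tweezers 0.58 [ 0.5006 -0.2465  0.0185] tool [-0.01   -0.0023  0.1485]
```

View pics/w2.png

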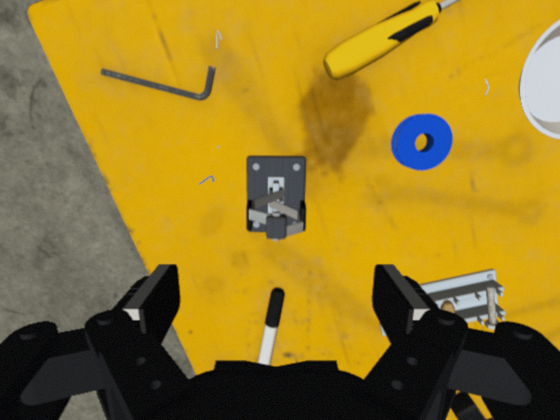

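>>> {"method": "servo_tool", "body": {
  "dp": [
    [-0.0015,0,0.035],
    [-0.0015,0,0.07],
    [-0.0015,0,0.096],
    [-0.0015,0,0.096],
    [-0.0015,0,0.096],
    [-0.0015,0,0.096],
    [-0.0015,0,0.096]
  ],
  "rot": [
    [0,0,0],
    [0,0,0],
    [0,0,0],
    [0,0,0],
    [0,0,0],
    [0,0,0],
    [0,0,0]
  ],
  "hand": [1,1,0.8,0.65,0.56,0.54,0.54],
  "newtons": 25
}}

```text
clock: 5.28
tcp_pos: [0.4983, -0.2439, 0.0761]
orientation: [-3.14, 0.005, 2.831]
contact_force: [0.3, 0.7, -0.8]
opening: 0.541
grip_force: 0.0
```

Run:
```python
from h import *
s=read_state();print(s["clock"],s["tcp_pos"],s["orientation"],s["opening"],s["contact_force"],s["torque"])
```

```text
5.2833 [ 0.49827512 -0.2439105   0.07613561] [-3.14036543  0.00549722  2.83065211] 0.54134767388466 [ 0.33149254  0.74706562 -0.78013787] [ 0.01887318  0.00991652 -0.03973456]
```

>>> {"method": "servo_tool", "body": {
  "dp": [
    [0,0,0],
    [0,0,0],
    [0,0,0],
    [0,0,0]
  ],
  "rot": [
    [0,0,0],
    [0,0,0],
    [0,0,0],
    [0,0,0]
  ],
  "hand": [0.52,0.5,0.5,0.5]
}}

```text
clock: 5.62
tcp_pos: [0.498, -0.2438, 0.0759]
orientation: [-3.141, 0.005, 2.83]
contact_force: [0.0, 0.3, 6.3]
opening: 0.505
grip_force: 11.3
```

```bash
cat >> h.py <<'E'
LOG=[((-0.235,-0.27,-0.13),-16.1),((-.165,-.37,.025),0),((-.03,-.07,.01),0),((.022,-.084,.13),17.8),((-.0015,0,.096),0)]
def cmd(extra=()):
    p=np.array([.174,.6,.204]); A=R.from_euler('xyz',[np.pi,0,2.860])
    for d,r in LOG+list(extra):
        p=p+A.apply(d); A=A*R.from_rotvec([0,0,r],degrees=True)
    return p,A
def goc(pos,yawdeg,extra=()):
    p,A=cmd(extra); B=R.from_euler('xyz',[np.pi,0,np.radians(yawdeg)])
    print("cmd",p.round(4),np.degrees(A.as_euler('xyz')).round(2),"dp",A.inv().apply(np.array(pos)-p).round(4),"rot",(A.inv()*B).as_rotvec(degrees=True).round(2))
E
python3 - <<'E'
from h import *
s=read_state();print(s["clock"],s["tcp_pos"],s["orientation"],s["opening"],s["contact_force"],s["grip_force"]); print(cmd())
goc((0.68,-0.055,.2),177)
E
```

```text
5.6167 [ 0.4979976  -0.24384012  0.07585125] [-3.14088427  0.00509352  2.82991642] 0.5052097430193595 [0.04154477 0.31941536 6.29503137] 11.287756193805762
(array([ 0.49883141, -0.24923117,  0.073     ]), Rotation.from_matrix(array([[-9.51947445e-01,  3.06261429e-01,  3.40312110e-17],
                            [ 3.06261429e-01,  9.51947445e-01,  1.17641296e-16],
                            [ 3.63306709e-18,  1.22410778e-16, -1.00000000e+00]])))
cmd [ 0.4988 -0.2492  0.073 ] [180.     0.   162.17] dp [-0.113   0.2404 -0.127 ] rot [  0.     0.   -14.83]
```

>>> {"method": "servo_tool", "body": {
  "dp": [
    [0,0,0],
    [0,0,0],
    [0,0,0],
    [0,0,0],
    [0,0,0]
  ],
  "rot": [
    [0,0,0],
    [0,0,0],
    [0,0,0],
    [0,0,0],
    [0,0,0]
  ],
  "hand": [0.4,0.35,0.35,0.35,0.35],
  "newtons": 25
}}

```text
clock: 6.03
tcp_pos: [0.4982, -0.244, 0.076]
orientation: [-3.141, 0.005, 2.83]
contact_force: [-0.1, 0.7, 6.9]
opening: 0.491
grip_force: 24.5
```

Run:
```python
from h import *
s=read_state();print(s["clock"],s["tcp_pos"],s["orientation"],s["opening"],s["contact_force"],s["grip_force"],s["torque"])
```

```text
6.0333 [ 0.49818486 -0.24395362  0.07600928] [-3.14086976  0.00547137  2.82982632] 0.49126969218117 [-0.11384867  0.74559368  6.85405553] 24.513286449364386 [ 0.24828877 -0.05624395 -0.00053013]
```

Run:
```python
from h import *
a=save("wrist","pics/w3.png"); b=save("side","pics/s3.png")
a=cv2.imread("pics/w3.png")[190:420,160:400];b=cv2.imread("pics/s3.png")[155:255,320:410]
cv2.imwrite("pics/z3.png",np.hstack([cv2.resize(a,(420,402)),cv2.resize(b,(362,402),interpolation=cv2.INTER_CUBIC)]))
```

```text
(no output)
```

View pics/z3.png

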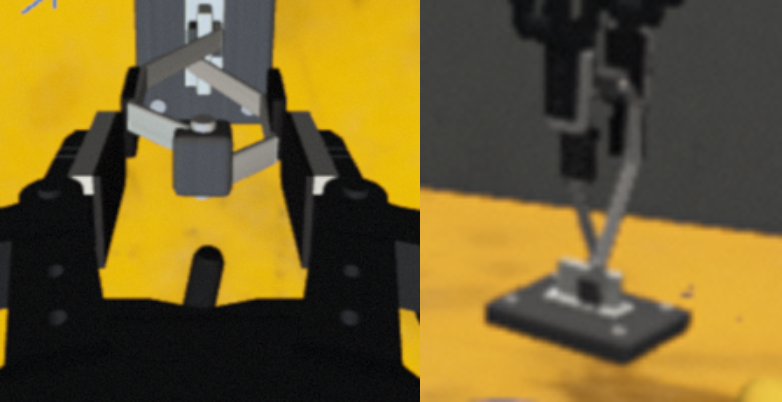

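>>> {"method": "servo_tool", "body": {
  "dp": [
    [0,0,0],
    [0,0,0],
    [0.003,0,0.006],
    [0.003,0,0.013],
    [0.003,0,0.013],
    [0.003,0,0.013],
    [0.003,0,0.013],
    [0.003,0,0.013]
  ],
  "rot": [
    [0,0,0],
    [0,0,0],
    [0,0,0],
    [0,0,0],
    [0,0,0],
    [0,0,0],
    [0,0,0],
    [0,0,0]
  ],
  "hand": [0.56,0.62,0.62,0.6,0.56,0.53,0.51,0.51],
  "newtons": 25
}}

```text
clock: 6.8
tcp_pos: [0.4928, -0.2418, 0.0599]
orientation: [3.141, -0.0, 2.83]
contact_force: [0.8, -0.2, -0.7]
opening: 0.511
grip_force: 13.6
```

>>> {"method": "servo_tool", "body": {
  "dp": [
    [0,0,0],
    [0,0,0],
    [0,0,0],
    [0,0,0]
  ],
  "rot": [
    [0,0,0],
    [0,0,0],
    [0,0,0],
    [0,0,0]
  ],
  "hand": [0.4,0.35,0.35,0.35],
  "newtons": 25
}}

```text
clock: 7.13
tcp_pos: [0.4931, -0.242, 0.0604]
orientation: [-3.141, 0.0, 2.83]
contact_force: [-0.0, 0.6, -1.2]
opening: 0.466
grip_force: 26.0
```

Run:
```python
from h import *
s=read_state();print(s["clock"],s["tcp_pos"],s["orientation"],s["opening"],s["contact_force"],s["grip_force"],s["torque"])
a=save("wrist","pics/w4.png"); b=save("side","pics/s4.png")
a=cv2.imread("pics/w4.png")[190:420,160:400];b=cv2.imread("pics/s4.png")[155:255,320:410]
cv2.imwrite("pics/z4.png",np.hstack([cv2.resize(a,(420,402)),cv2.resize(b,(362,402),interpolation=cv2.INTER_CUBIC)]))
```

```text
7.1333 [ 0.49309839 -0.24196066  0.06036484] [-3.14149209e+00  4.05769186e-04  2.83009722e+00] 0.46556439396544347 [-0.03140148  0.58221617 -1.21381624] 25.969638163005584 [-0.04174721 -0.00927027  0.0615181 ]
```

View pics/z4.png

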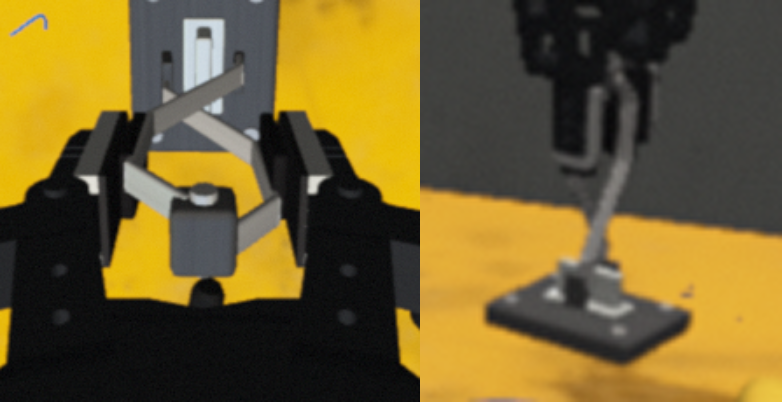

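Run:
```python
from h import *
go((0.493,-0.242,0.14),np.radians(162.2));go((0.680,-0.057,0.14),np.radians(176.8))
```

```text
t 7.23 dp [-0.0, -0.0001, -0.0797] rot [-0.0, 0.01, -0.05]
t 7.23 dp [-0.1213, 0.2333, -0.0797] rot [-0.0, 0.01, -14.65]
```

>>> {"method": "servo_tool", "body": {
  "dp": [
    [0,0,-0.02],
    [0,0,-0.05],
    [0,0,-0.08],
    [-0.015,0.03,-0.08],
    [-0.03,0.06,-0.08],
    [-0.046,0.09,-0.08],
    [-0.062,0.12,-0.08],
    [-0.078,0.15,-0.08],
    [-0.094,0.18,-0.08],
    [-0.108,0.208,-0.08]
  ],
  "rot": [
    [0,0,0],
    [0,0,0],
    [0,0,0],
    [0,0,-2],
    [0,0,-4],
    [0,0,-6],
    [0,0,-8],
    [0,0,-10],
    [0,0,-12],
    [0,0,-14.7]
  ],
  "hand": [0.35,0.35,0.35,0.35,0.35,0.35,0.35,0.35,0.35,0.35],
  "newtons": 25
}}

```text
clock: 8.07
tcp_pos: [0.6608, -0.0754, 0.1402]
orientation: [3.142, 0.0, 3.089]
contact_force: [0.5, 0.5, 0.1]
opening: 0.465
grip_force: 26.0
```

Run:
```python
from h import *
go((0.680,-0.057,0.123),np.radians(176.8));s=read_state();print(s["opening"],s["grip_force"],s["tcp_pos"])
```

```text
t 8.07 dp [-0.0182, 0.0194, 0.0172] rot [0.0, 0.03, 0.18]
0.46460877365477066 25.997839253468555 [ 0.66075499 -0.07540789  0.1401696 ]
```

>>> {"method": "servo_tool", "body": {
  "dp": [
    [-0.01,0.01,0.005],
    [-0.018,0.019,0.015],
    [-0.018,0.019,0.017],
    [-0.018,0.019,0.017],
    [-0.018,0.019,0.017],
    [-0.018,0.019,0.017]
  ],
  "rot": [
    [0,0,0],
    [0,0,0],
    [0,0,0],
    [0,0,0],
    [0,0,0],
    [0,0,0]
  ],
  "hand": [0.35,0.35,0.35,0.35,0.35,0.35]
}}

```text
clock: 8.57
tcp_pos: [0.6774, -0.0603, 0.123]
orientation: [-3.141, -0.001, 3.085]
contact_force: [-0.5, 0.1, -0.7]
opening: 0.465
grip_force: 26.1
```

Run:
```python
from h import *
s=read_state();print(s["clock"],s["tcp_pos"],s["orientation"])
for n in("wrist","side","scene"):
  save(n,f"pics/{n}5.png")
  for t in("tweezers","bolt_mid","tweezers_pads"):
    for d in tip_of(n,t)[:2]: print(n,t,round(d["conf"],2),w(n,d["xyz"]).round(4))
a=cv2.imread("pics/wrist5.png")[170:420,150:410];b=cv2.imread("pics/side5.png")[180:270,200:290]
print(px("side",[(0.68,-0.057,0.028)]),px("wrist",[(0.68,-0.057,0.028)]))
cv2.imwrite("pics/z5.png",np.hstack([cv2.resize(a,(420,404)),cv2.resize(b,(380,404),interpolation=cv2.INTER_CUBIC)]))
```

```text
8.5667 [ 0.67743161 -0.06033077  0.12298525] [-3.14122526e+00 -1.12421081e-03  3.08501199e+00]
wrist tweezers 0.71 [ 0.6781 -0.0646  0.0799]
wrist bolt_mid 0.66 [ 0.6799 -0.0628  0.0284]
wrist tweezers_pads 0.81 [ 0.6807 -0.0627  0.1597]
side tweezers 0.66 [ 0.6787 -0.0611  0.0768]
side tweezers 0.44 [ 0.6728 -0.1056  0.0243]
side bolt_mid 0.4 [ 0.6781 -0.0587  0.0279]
side tweezers_pads 0.86 [ 0.6755 -0.0646  0.1583]
side tweezers_pads 0.36 [ 0.4936 -0.2463  0.0304]
scene tweezers 0.61 [ 0.6806 -0.0615  0.0782]
scene bolt_mid 0.41 [ 0.679  -0.0618  0.0238]
scene tweezers_pads 0.56 [ 0.6801 -0.0595  0.1597]
[[229.17661225 243.31535722]] [[278.93016741 206.76716584]]
```

View pics/z5.png

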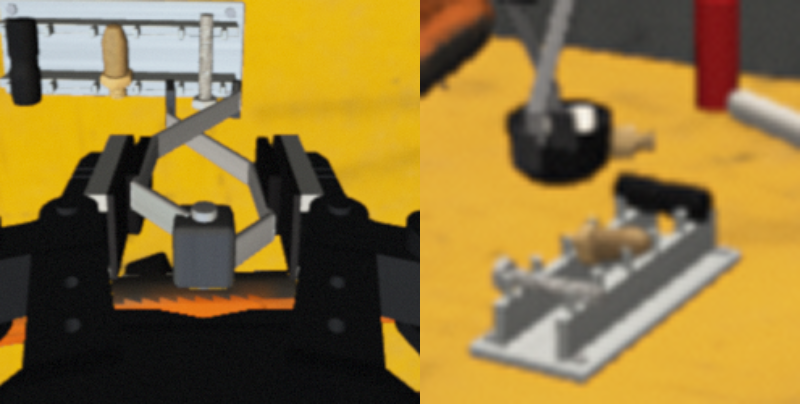

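Run:
```python
from h import *
s=read_state();print(s["tcp_pos"])
f=lambda l:np.array(l)/[420/260,404/250]+(150,170)
B=ray_z("wrist",f([(207,14),(204,105)]),0.028);print(B.round(4),B.mean(0),np.degrees(np.arctan2(*(B[1]-B[0])[[1,0]])))
Q=ray_z("wrist",f([(6,2),(243,4),(243,95)]),0.006);print("base corner/edge",Q.round(4))
Q=ray_z("wrist",f([(150,20),(150,27),(150,72),(150,80)]),0.024);print("rail rows",Q.round(4))
```

```text
[ 0.67851011 -0.058948    0.12324263]
[[ 0.656  -0.0564  0.028 ]
 [ 0.7051 -0.0606  0.028 ]] [ 0.68056939 -0.05849894  0.028     ] -4.886363824319341
base corner/edge [[ 0.6473 -0.1662  0.006 ]
 [ 0.6555 -0.0364  0.006 ]
 [ 0.7082 -0.0382  0.006 ]]
rail rows [[ 0.6583 -0.0861  0.024 ]
 [ 0.662  -0.0864  0.024 ]
 [ 0.6863 -0.0884  0.024 ]
 [ 0.6908 -0.0888  0.024 ]]
```

>>> {"method": "servo_tool", "body": {
  "dp": [
    [0,0,0.01],
    [0,0,0.022],
    [0,0,0.034],
    [0,0,0.045],
    [0,0,0.052],
    [0,0,0.056],
    [0,0,0.056],
    [0,0,0.056]
  ],
  "rot": [
    [0,0,0],
    [0,0,0],
    [0,0,0],
    [0,0,0],
    [0,0,0],
    [0,0,0],
    [0,0,0],
    [0,0,0]
  ],
  "hand": [0.35,0.35,0.35,0.35,0.35,0.35,0.35,0.35]
}}

```text
clock: 9.83
tcp_pos: [0.6784, -0.0589, 0.0667]
orientation: [3.142, -0.001, 3.087]
contact_force: [-0.1, 0.5, -0.2]
opening: 0.463
grip_force: 26.0
```

Run:
```python
from h import *
s=read_state();print(s["clock"],s["tcp_pos"],s["orientation"],s["contact_force"],s["torque"])
for n in("side","scene"):
  save(n,f"pics/{n}6.png")
  for t in("tweezers","bolt_mid"):
    for d in tip_of(n,t)[:1]: print(n,t,round(d["conf"],2),w(n,d["xyz"]).round(4))
a=cv2.imread("pics/scene6.png")[170:260,210:300];b=cv2.imread("pics/side6.png")[180:270,200:290]
cv2.imwrite("pics/z6.png",np.hstack([cv2.resize(a,(400,400),interpolation=cv2.INTER_CUBIC),cv2.resize(b,(400,400),interpolation=cv2.INTER_CUBIC)]))
```

```text
9.8333 [ 0.67841692 -0.05894624  0.06674456] [ 3.14152834e+00 -5.13864464e-04  3.08673284e+00] [-0.14070567  0.4909031  -0.16595335] [-0.00990169 -0.04599623 -0.0490359 ]
side tweezers 0.96 [ 0.68   -0.0575  0.0197]
side bolt_mid 0.63 [ 0.6797 -0.0612  0.0269]
scene tweezers 0.59 [ 0.6796 -0.0624  0.0235]
scene bolt_mid 0.62 [ 0.6825 -0.0613  0.026 ]
```

View pics/z6.png

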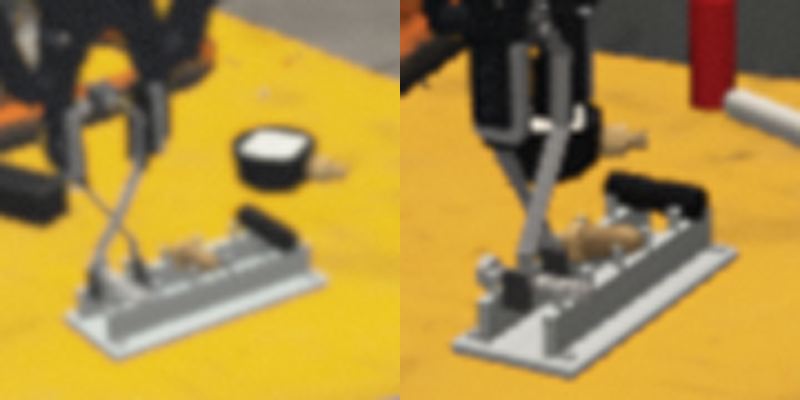

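>>> {"method": "servo_tool", "body": {
  "dp": [
    [0,0,0],
    [0,0,0],
    [0,0,0],
    [0,0,0],
    [0,0,0]
  ],
  "rot": [
    [0,0,0],
    [0,0,0],
    [0,0,0],
    [0,0,0],
    [0,0,0]
  ],
  "hand": [0.48,0.5,0.51,0.515,0.515]
}}

```text
clock: 10.55
tcp_pos: [0.6784, -0.059, 0.0672]
orientation: [-3.142, -0.0, 3.087]
contact_force: [-0.1, -0.3, -0.2]
opening: 0.512
grip_force: 13.5
```

>>> {"method": "servo_tool", "body": {
  "dp": [
    [0,0,0],
    [0,0,0],
    [0,0,0]
  ],
  "rot": [
    [0,0,0],
    [0,0,0],
    [0,0,0]
  ],
  "hand": [0.52,0.522,0.522]
}}

```text
clock: 10.8
tcp_pos: [0.6785, -0.059, 0.0671]
orientation: [-3.142, -0.0, 3.087]
contact_force: [0.2, -0.2, -1.4]
opening: 0.523
grip_force: 7.2
```

>>> {"method": "servo_tool", "body": {
  "dp": [
    [0,0,-0.004],
    [0,0,-0.01],
    [0,0,-0.02],
    [0,0,-0.032],
    [0,0,-0.045],
    [0,0,-0.058],
    [0,0,-0.067],
    [0,0,-0.07],
    [0,0,-0.07]
  ],
  "rot": [
    [0,0,0],
    [0,0,0],
    [0,0,0],
    [0,0,0],
    [0,0,0],
    [0,0,0],
    [0,0,0],
    [0,0,0],
    [0,0,0]
  ],
  "hand": [0.522,0.522,0.522,0.522,0.522,0.522,0.522,0.522,0.522]
}}

```text
clock: 11.55
tcp_pos: [0.6797, -0.0592, 0.1394]
orientation: [-3.141, 0.004, 3.087]
contact_force: [0.0, -0.1, 0.1]
opening: 0.518
grip_force: 7.2
```

Run:
```python
from h import *
s=read_state();print(s["clock"],s["tcp_pos"],s["opening"],s["grip_force"])
for n in("side","scene"):
  save(n,f"pics/{n}7.png")
  for t in("tweezers","bolt_mid","tweezers_pads"):
    for d in tip_of(n,t)[:2]: print(n,t,round(d["conf"],2),w(n,d["xyz"]).round(4))
go((0.476,0.054,0.137),np.radians(176.8))
```

```text
11.55 [ 0.67972112 -0.05918123  0.13942101] 0.518330706555659 7.232442780632482
side tweezers 0.86 [ 0.6796 -0.0588  0.0926]
side bolt_mid 0.62 [ 0.6827 -0.0632  0.1002]
side tweezers_pads 0.72 [ 0.6787 -0.0609  0.1738]
scene tweezers 0.56 [ 0.6809 -0.0618  0.0873]
scene tweezers 0.51 [ 0.5011 -0.2457 -0.0007]
scene bolt_mid 0.46 [ 0.68   -0.0602  0.0936]
scene tweezers_pads 0.55 [ 0.6794 -0.0587  0.172 ]
t 11.95 dp [0.2079, 0.1017, -0.0004] rot [0.01, -0.09, 0.05]
```

>>> {"method": "servo_tool", "body": {
  "dp": [
    [0.006,0.003,0],
    [0.02,0.01,0],
    [0.045,0.022,0],
    [0.075,0.037,0],
    [0.105,0.051,0],
    [0.135,0.066,0],
    [0.165,0.081,0],
    [0.188,0.092,0],
    [0.202,0.099,0],
    [0.208,0.102,0]
  ],
  "rot": [
    [0,0,0],
    [0,0,0],
    [0,0,0],
    [0,0,0],
    [0,0,0],
    [0,0,0],
    [0,0,0],
    [0,0,0],
    [0,0,0],
    [0,0,0]
  ],
  "hand": [0.522,0.522,0.522,0.522,0.522,0.522,0.522,0.522,0.522,0.522]
}}

```text
clock: 12.78
tcp_pos: [0.4732, 0.0555, 0.1367]
orientation: [3.141, -0.002, 3.088]
contact_force: [-0.4, -0.6, -1.2]
opening: 0.528
grip_force: 7.2
```

>>> {"method": "servo_tool", "body": {
  "dp": [
    [0,0,0.01],
    [0,0,0.02],
    [0,0,0.03],
    [0,0,0.03],
    [0,0,0.03]
  ],
  "rot": [
    [0,0,0],
    [0,0,0],
    [0,0,0],
    [0,0,0],
    [0,0,0]
  ],
  "hand": [0.522,0.522,0.522,0.522,0.522]
}}

```text
clock: 13.2
tcp_pos: [0.4759, 0.0538, 0.1056]
orientation: [-3.141, -0.003, 3.086]
contact_force: [0.5, -0.2, -1.2]
opening: 0.52
grip_force: 7.2
```

Run:
```python
from h import *
s=read_state();print(s["clock"],s["tcp_pos"],s["opening"],s["grip_force"])
for n in("side","scene","wrist"):
  save(n,f"pics/{n}8.png")
  for t in("tweezers","bolt_mid","dish"):
    for d in tip_of(n,t)[:1]: print(n,t,round(d["conf"],2),w(n,d["xyz"]).round(4))
```

```text
13.2 [0.47590343 0.05375943 0.10558485] 0.5204537686301809 7.22963437461658
side tweezers 0.76 [0.4786 0.0538 0.0575]
side bolt_mid 0.65 [0.4791 0.0528 0.0668]
side dish 0.76 [4.747e-01 5.530e-02 4.000e-04]
scene tweezers 0.61 [0.4787 0.0494 0.0619]
scene bolt_mid 0.39 [0.4781 0.052  0.0646]
scene dish 0.58 [ 0.4732  0.0513 -0.0011]
wrist tweezers 0.57 [0.4788 0.0489 0.0609]
wrist bolt_mid 0.78 [0.4784 0.0524 0.0681]
wrist dish 0.66 [4.735e-01 5.090e-02 1.000e-04]
```

>>> {"method": "servo_tool", "body": {
  "dp": [
    [0.002,0,0.01],
    [0.002,0,0.022],
    [0.002,0,0.034],
    [0.002,0,0.043],
    [0.002,0,0.049],
    [0.002,0,0.052],
    [0.002,0,0.052],
    [0.002,0,0.052],
    [0.002,0,0.052]
  ],
  "rot": [
    [0,0,0],
    [0,0,0],
    [0,0,0],
    [0,0,0],
    [0,0,0],
    [0,0,0],
    [0,0,0],
    [0,0,0],
    [0,0,0]
  ],
  "hand": [0.522,0.522,0.522,0.522,0.522,0.522,0.522,0.522,0.522]
}}

```text
clock: 14.55
tcp_pos: [0.4751, 0.0544, 0.0557]
orientation: [3.142, 0.001, 3.087]
contact_force: [-0.3, 0.3, -0.3]
opening: 0.523
grip_force: 7.2
```

Run:
```python
from h import *
s=read_state();print(s["clock"],s["tcp_pos"],s["opening"],s["grip_force"],s["contact_force"])
for n in("side","scene","wrist"):
  save(n,f"pics/{n}9.png")
  for t in("tweezers","bolt_mid"):
    for d in tip_of(n,t)[:1]: print(n,t,round(d["conf"],2),w(n,d["xyz"]).round(4))
```

```text
14.55 [0.47506672 0.05441126 0.05568007] 0.523329085941607 7.229461174265452 [-0.27888464  0.27805508 -0.31952563]
side tweezers 0.92 [0.4778 0.0532 0.007 ]
side bolt_mid 0.45 [0.4776 0.0567 0.0179]
scene tweezers 0.98 [0.4783 0.0525 0.0113]
scene bolt_mid 0.64 [0.4768 0.0527 0.0141]
wrist tweezers 0.67 [0.4745 0.0525 0.0109]
wrist bolt_mid 0.84 [0.4797 0.0544 0.014 ]
```

>>> {"method": "servo_tool", "body": {
  "dp": [
    [0,0,0.002],
    [0,0,0.003],
    [0,0,0.003],
    [0,0,0.003],
    [0,0,0.003],
    [0,0,0.003],
    [0,0,0.003]
  ],
  "rot": [
    [0,0,0],
    [0,0,0],
    [0,0,0],
    [0,0,0],
    [0,0,0],
    [0,0,0],
    [0,0,0]
  ],
  "hand": [0.522,0.522,0.522,0.45,0.35,0.35,0.35],
  "newtons": 25
}}

```text
clock: 15.58
tcp_pos: [0.4745, 0.0544, 0.0523]
orientation: [-3.142, 0.0, 3.087]
contact_force: [-0.0, 0.5, -0.7]
opening: 0.466
grip_force: 25.9
```

>>> {"method": "servo_tool", "body": {
  "dp": [
    [0,0,0],
    [0,0,0],
    [0,0,-0.01],
    [0,0,-0.025],
    [0,0,-0.045],
    [0,0,-0.065],
    [0,0,-0.08],
    [0,0,-0.084],
    [0,0,-0.084]
  ],
  "rot": [
    [0,0,0],
    [0,0,0],
    [0,0,0],
    [0,0,0],
    [0,0,0],
    [0,0,0],
    [0,0,0],
    [0,0,0],
    [0,0,0]
  ],
  "hand": [0.35,0.35,0.35,0.35,0.35,0.35,0.35,0.35,0.35]
}}

```text
clock: 16.33
tcp_pos: [0.4759, 0.0545, 0.1382]
orientation: [3.141, 0.004, 3.087]
contact_force: [0.2, -0.3, -0.2]
opening: 0.467
grip_force: 25.9
```

Run:
```python
from h import *
s=read_state();print(s["clock"],s["tcp_pos"],s["opening"],s["grip_force"],s["contact_force"])
for n in("side","scene","wrist"):
  save(n,f"pics/{n}10.png")
  for t in("tweezers","bolt_mid","tweezers_pads"):
    for d in tip_of(n,t)[:1]: print(n,t,round(d["conf"],2),w(n,d["xyz"]).round(4))
go((0.493,-0.242,0.137),np.radians(162.2))
```

```text
16.3333 [0.4759469  0.05446432 0.1381848 ] 0.4671726181101161 25.943571593048773 [ 0.19804    -0.32479047 -0.21303103]
side tweezers 0.75 [ 0.675  -0.1064  0.0236]
side bolt_mid 0.75 [0.4763 0.0497 0.0091]
side tweezers_pads 0.93 [0.4749 0.0551 0.1731]
scene tweezers 0.88 [0.4767 0.0517 0.0913]
scene bolt_mid 0.61 [0.4784 0.0502 0.0052]
scene tweezers_pads 0.74 [0.4778 0.0528 0.1739]
wrist tweezers 0.8 [0.4801 0.0509 0.0953]
wrist bolt_mid 0.77 [0.4769 0.0479 0.005 ]
wrist tweezers_pads 0.74 [0.4749 0.0539 0.1703]
t 16.93 dp [-0.035, -0.2949, -0.0011] rot [-0.01, -0.03, 14.65]
```

>>> {"method": "servo_tool", "body": {
  "dp": [
    [-0.002,-0.015,0],
    [-0.006,-0.045,0],
    [-0.01,-0.08,0],
    [-0.014,-0.115,0],
    [-0.018,-0.15,0],
    [-0.022,-0.185,0],
    [-0.026,-0.22,0],
    [-0.03,-0.255,0],
    [-0.033,-0.28,0],
    [-0.035,-0.295,0]
  ],
  "rot": [
    [0,0,1],
    [0,0,3],
    [0,0,4.5],
    [0,0,6],
    [0,0,7.5],
    [0,0,9],
    [0,0,10.5],
    [0,0,12],
    [0,0,13.5],
    [0,0,14.7]
  ],
  "hand": [0.35,0.35,0.35,0.35,0.35,0.35,0.35,0.35,0.35,0.35]
}}

```text
clock: 17.77
tcp_pos: [0.4934, -0.2452, 0.1363]
orientation: [-3.141, 0.001, 2.827]
contact_force: [0.0, -0.8, -0.4]
opening: 0.47
grip_force: 26.0
```

>>> {"method": "servo_tool", "body": {
  "dp": [
    [0,0,0.01],
    [0,0,0.02],
    [0,0,0.02],
    [0,0,0.02],
    [0,0,0.02]
  ],
  "rot": [
    [0,0,0],
    [0,0,0],
    [0,0,0],
    [0,0,0],
    [0,0,0]
  ],
  "hand": [0.35,0.35,0.35,0.35,0.35]
}}

```text
clock: 18.18
tcp_pos: [0.4928, -0.2404, 0.1155]
orientation: [3.141, -0.002, 2.832]
contact_force: [-0.8, 0.6, -0.5]
opening: 0.467
grip_force: 26.0
```

Run:
```python
from h import *
s=read_state();print(s["clock"],s["tcp_pos"],s["orientation"],s["opening"],s["grip_force"])
for n in("side","scene","wrist"):
  save(n,f"pics/{n}11.png")
  for t in("tweezers","rest_blade_top"):
    for d in tip_of(n,t)[:1]: print(n,t,round(d["conf"],2),w(n,d["xyz"]).round(4))
go((0.493,-0.242,0.0605),2.830)
a=cv2.imread("pics/wrist11.png")[100:420,150:410]
cv2.imwrite("pics/z11.png",cv2.resize(a,(487,600)))
```

```text
18.1833 [ 0.49276893 -0.24036779  0.11554356] [ 3.14096785e+00 -1.61166344e-03  2.83204397e+00] 0.4666056240963894 26.02304632144751
side tweezers 0.75 [ 0.4937 -0.2414  0.0712]
side rest_blade_top 0.92 [ 0.4925 -0.2443  0.0316]
scene tweezers 0.66 [ 0.4961 -0.2456  0.0721]
scene rest_blade_top 0.75 [ 0.498  -0.2504  0.0332]
wrist tweezers 0.83 [ 0.4946 -0.2504  0.0731]
wrist rest_blade_top 0.56 [ 0.4972 -0.246   0.033 ]
t 18.63 dp [0.0004, -0.0, 0.0559] rot [-0.01, 0.03, 0.01]
```

View pics/z11.png

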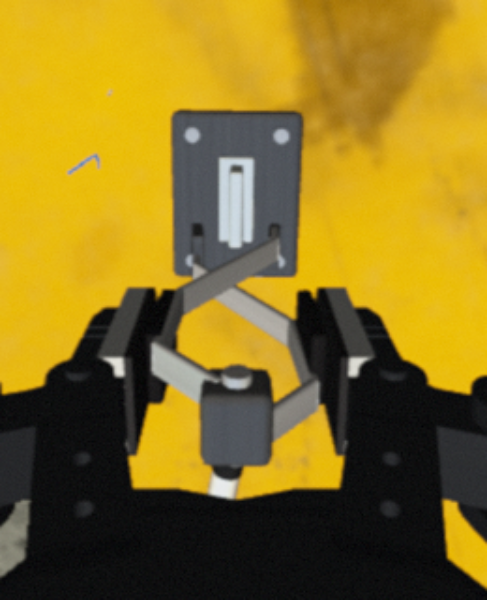

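>>> {"method": "servo_tool", "body": {
  "dp": [
    [0,0,0.01],
    [0,0,0.022],
    [0,0,0.034],
    [0,0,0.044],
    [0,0,0.051],
    [0,0,0.054],
    [0,0,0.054],
    [0,0,0.054]
  ],
  "rot": [
    [0,0,0],
    [0,0,0],
    [0,0,0],
    [0,0,0],
    [0,0,0],
    [0,0,0],
    [0,0,0],
    [0,0,0]
  ],
  "hand": [0.35,0.35,0.35,0.35,0.35,0.35,0.35,0.35]
}}

```text
clock: 19.3
tcp_pos: [0.4931, -0.2421, 0.0619]
orientation: [3.142, -0.0, 2.83]
contact_force: [-0.2, -0.1, -0.9]
opening: 0.464
grip_force: 26.0
```

Run:
```python
from h import *
s=read_state();print(s["clock"],s["tcp_pos"],s["orientation"],s["contact_force"])
for n in("side","scene"):
  save(n,f"pics/{n}12.png")
  for t in("tweezers","rest_blade_top","tweezers_pads"):
    for d in tip_of(n,t)[:1]: print(n,t,round(d["conf"],2),w(n,d["xyz"]).round(4))
```

```text
19.3 [ 0.49313887 -0.24209526  0.06189654] [ 3.14150864e+00 -3.93287216e-04  2.83012532e+00] [-0.23102308 -0.11262345 -0.88204759]
side tweezers 0.7 [ 0.4942 -0.243   0.0171]
side rest_blade_top 0.85 [ 0.4927 -0.2446  0.0297]
side tweezers_pads 0.62 [ 0.4898 -0.2461  0.0977]
scene tweezers 0.72 [ 0.4985 -0.2434  0.0183]
scene rest_blade_top 0.63 [ 0.4985 -0.2453  0.0308]
scene tweezers_pads 0.5 [ 0.4974 -0.2439  0.0988]
```

>>> {"method": "servo_tool", "body": {
  "dp": [
    [0,0,0.001],
    [0,0,0.0015],
    [0,0,0.0015],
    [0,0,0.0015],
    [0,0,0.0015],
    [0,0,0.0015],
    [0,0,0.0015],
    [0,0,0.0015]
  ],
  "rot": [
    [0,0,0],
    [0,0,0],
    [0,0,0],
    [0,0,0],
    [0,0,0],
    [0,0,0],
    [0,0,0],
    [0,0,0]
  ],
  "hand": [0.35,0.48,0.5,0.515,0.53,0.545,0.57,0.6]
}}

```text
clock: 20.37
tcp_pos: [0.4933, -0.2422, 0.0608]
orientation: [-3.141, 0.0, 2.83]
contact_force: [0.3, 0.5, 0.3]
opening: 0.598
grip_force: 0.0
```

>>> {"method": "servo_tool", "body": {
  "dp": [
    [0,0,0],
    [0,0,0],
    [0,0,0],
    [0,0,0],
    [0,0,-0.01],
    [0,0,-0.03],
    [0,0,-0.06],
    [0,0,-0.09],
    [0,0,-0.12],
    [0,0,-0.14]
  ],
  "rot": [
    [0,0,0],
    [0,0,0],
    [0,0,0],
    [0,0,0],
    [0,0,0],
    [0,0,0],
    [0,0,0],
    [0,0,0],
    [0,0,0],
    [0,0,0]
  ],
  "hand": [0.7,0.8,0.9,0.95,0.95,0.95,0.95,0.95,0.95,0.95]
}}

```text
clock: 21.2
tcp_pos: [0.4945, -0.2429, 0.2049]
orientation: [-3.141, 0.005, 2.83]
contact_force: [0.5, -0.4, 0.2]
opening: 0.951
grip_force: 0.0
```

>>> {"method": "servo_tool", "body": {
  "dp": [
    [0,0,0],
    [0,0,0],
    [0,0,0]
  ],
  "rot": [
    [0,0,0],
    [0,0,0],
    [0,0,0]
  ],
  "hand": [0.95,0.95,0.95]
}}

```text
clock: 21.45
tcp_pos: [0.4924, -0.2417, 0.2001]
orientation: [3.141, -0.001, 2.83]
contact_force: [-0.2, 0.3, -0.6]
opening: 0.951
grip_force: 0.0
```

Run:
```python
from h import *
s=read_state();print(s["clock"],s["tcp_pos"],s["contact_force"])
for n in("side","scene","wrist"):
  save(n,f"pics/{n}13.png")
  for t in("tweezers","rest_blade_top","tweezers_pads","bolt_mid"):
    for d in tip_of(n,t)[:1]: print(n,t,round(d["conf"],2),w(n,d["xyz"]).round(4))
a=cv2.imread("pics/wrist13.png")[60:260,140:560];b=cv2.imread("pics/side13.png")[155:335,200:400]
cv2.imwrite("pics/z13.png",np.hstack([cv2.resize(a,(400,400)) ,cv2.resize(b,(400,400),interpolation=cv2.INTER_CUBIC)]))
```

```text
21.45 [ 0.49242711 -0.2416863   0.20006277] [-0.23335705  0.28625642 -0.601673  ]
side tweezers 0.8 [ 0.4946 -0.2452  0.0151]
side rest_blade_top 0.85 [ 0.4961 -0.2434  0.0321]
side tweezers_pads 0.56 [ 0.493  -0.2453  0.0958]
side bolt_mid 0.66 [0.4786 0.0518 0.0052]
scene tweezers 0.55 [ 0.4974 -0.2468  0.0154]
scene rest_blade_top 0.56 [ 0.4976 -0.2459  0.0316]
scene tweezers_pads 0.69 [ 0.4957 -0.2423  0.0979]
scene bolt_mid 0.51 [0.4767 0.0508 0.0046]
wrist tweezers 0.73 [ 0.4961 -0.2445  0.0167]
wrist rest_blade_top 0.58 [ 0.4967 -0.2456  0.031 ]
wrist tweezers_pads 0.92 [ 0.4932 -0.2432  0.0972]
wrist bolt_mid 0.62 [0.4767 0.0485 0.0053]
```

View pics/z13.png

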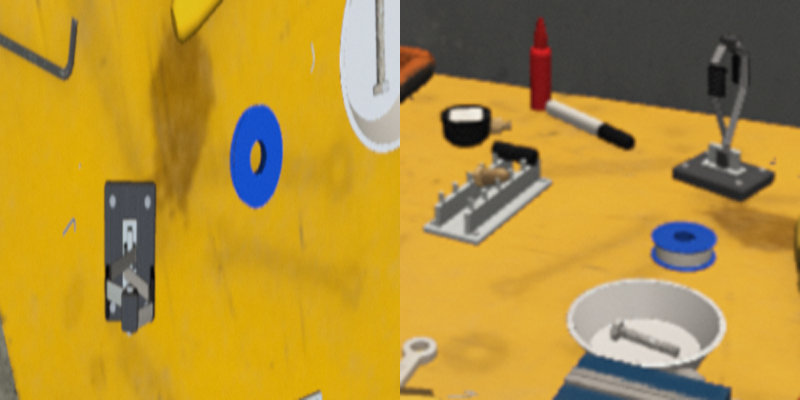

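The bolt lies on the dish floor. The tweezers are clipped upright on the blade, the union and silencer are still on the rack, and the gripper is clear.

```bash
python3 -c "
from rig import *
print(hand_in())"
```

```text
the job is handed in; nothing more can be done
None
```

The job is handed in at about 22 s on the robot clock: the last pictures show the bolt on the dish floor, the tweezers upright on the blade of their rest, and the union and silencer still on the rack. The judge returned no verdict.

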